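# Work the roller-plunger limit switch by fingertip

### The arm

A 6-joint arm with a two-finger parallel gripper is mounted at the origin on the work surface. World frame = base frame: x ahead of the robot, y to its left, z up, the work surface at z = 0. Lengths are in mm, angles in rad, forces in N, time in s.
With the tool pointing down it reaches from about 275 to 725 mm from the base axis. Payload 5.6 kg.
Tool frame: the origin (TCP) lies midway between the tips of the shut fingers; the grasp point (between the pads) lies 19 mm behind it; y points along the fingers, x is the direction in which the jaws open and shut, and the axes are right-handed (so a half turn about y gives the same grasp; the last joint's range is limited). The gripper opens to 85 mm and grips with 20 to 120 N. Pads are 22 mm wide; open, the fingers measure 114 mm over their backs; the gripper's body (76 mm by 85 mm) begins 54 mm behind the grasp point. The pads swing forward as they close: fully open they stand 13 mm farther back than shut.
Start: joints at [1.473, 0.255, 0.108, 0, -1.424, -0.285], TCP at [205.408, 510.196, 231.283] pointing down, gripper open.
Joint ranges: [-2.95, 2.95], [-1.21, 1.97], [-1.09, 1.5], [-2.87, 1.71], [-2.94, -0.07], [-3.05, 3.05]. Speed limits (rad/s): [2.57, 2.57, 3.14, 3.14, 3.14, 3.14].

### API

Orientations are given as [roll, pitch, yaw] about the fixed x, y, z axes, in that order (R = Rz(yaw) Ry(pitch) Rx(roll)).
In Python, from station import telemetry, imaging, ticket gives the robot as it stands.
- The arm moves only by the tool arm_command, never from a script. Its argument "moves" is a list that holds one entry, the list of rows, each a list of 7 numbers: the closure, from -1 (fully open) to 1 (shut), then the shift along the tool's x, y, z in mm, then the turn, a rotation vector about the tool's x, y, z in rad. In form: [[[hand, dx, dy, dz, ax, ay, az], ...]]. A call has 1 to 8 rows; each row shifts and turns the commanded pose from where the row before left it, along the tool's axes as they then stand; what a row does not reach is not made up. A row lasts 1/10 s, in which the tool goes at most 50 mm and 8.59 degrees, less where a joint would pass 70% of its speed; a pose out of reach is approached as far as the arm can. A call is refused whole if a number of a shift passes 50 or a number of a turn 0.15, either way. A call with a gripper value outside its range is refused whole. The fingers move at their own pace and stop on an object; "squeeze" is the grip in N (left out, the last holds). Time passes only in rows, so rows that do not move let the fingers close. It gives the time, the measured TCP pose, the force and the opening at its end, in the units of the state.
- telemetry.get_state(): the state, without advancing time (a new reading comes with each control period).
- imaging.snapshot(name): name is "side" or "top"; returns a dict with "image" (400x640x3 uint8, red, green, blue), "mtx" (3x3 intrinsics, pixels), "dist_coeffs" ([k1, k2, p1, p2, k3] as OpenCV has them; the pictures are not rectified), "rvec" (rotation vector, rad) and "tvec" (3), from world to camera coordinates, as OpenCV has them. Camera axes: x right, y down, z forward; pixel columns grow to the right and rows downward; lengths in mm; the calibration is good to about 2 mm. A picture is of the moment at which its call begins. There is no depth.
- ticket.close_job(): hands the job in, once; it reports no verdict.
The state is a dict: "time_s": time; "joints": joint angles; "qvel": joint speeds; "tau": joint torques, N m; "position": TCP position; "orientation": TCP orientation; "wrist_force": force on the tool from outside, world axes, zero at the start; "wrist_torque": the same for the moment, N m; "gripper_width": finger opening in mm.
Only numpy, scipy, OpenCV 4.12 (cv2) and the standard library are available. Lean on these libraries where they do the work, as an engineer would, in place of code of your own. Each camera call takes 0.05 s, during which the arm holds its last target.

### The job

Four limit switches on their brackets stand on the bench after cleaning. Check the one whose roller sits on top of an upright plunger (not on a swinging arm): with the fingertips press the roller gently straight down, well past half its stroke, let it spring right up, press it down once more the same way, then let it up and draw clear. Do not shift, tip or lift that switch, do not touch the other three, and disturb nothing else on the bench.

Things in the scene. Friction and masses are not known exactly. Their poses are not given: they have to be found in the camera images.
- roller_switch: THE SWITCH TO CHECK: grey cast limit switch (50 mm wide, head up to 124 mm) on a dark steel angle bracket with a foot 100 x 70 mm; 1.1 kg, loose on the bench. An upright plunger in a 26 mm steel collar (up to 134 mm) ends in a fork with a steel roller, crown 180 mm above the bench. Origin: centre of the foot's underside, straight below the roller; front cover to its -x, roller axle along its y
- roller_top (a point): the topmost point (crown) of the roller, on its centre line; it goes down with the plunger. The roller is 28 mm in diameter and 12 mm wide (along y), turns freely, and stands 10 mm proud of its fork cheeks (20 mm apart outside, 12 mm long in x)
- roller_plunger (a joint): how far the roller plunger is pressed in, m: 0 = fully up, 0.008 = fully down against its stop; the contact trips at 0.004. A return spring pushes back with about 2 N at the start and 6 N fully down; past that the stop is rigid
- dome_switch: same housing and bracket, but with a plain round-ended upright plunger (14 mm thick, crown at 159 mm) and no roller: leave alone. Origin: centre of the underside of the foot
- lever_switch: same housing and bracket, but with a swinging arm on the front of its head, leaning about 45 degrees to one side, with a 22 mm roller at its end (top at 152 mm): leave alone. Origin: centre of the underside of the foot
- side_switch: same housing and bracket, but its plain plunger sticks out level from the front of the head (at 110 mm height, reaching 54 mm in front of the origin): leave alone. Origin: centre of the underside of the foot
- bearing: ball bearing lying flat, 52 mm across, 15 mm high; origin at the centre of its underside. Leave alone
- gland: black plastic cable gland standing up, 30 mm across, 40 mm high; origin at the centre of its underside. Leave alone
- tin: closed metal tin, 66 mm across, 50 mm high; origin at the centre of its underside. Leave alone
- screwdriver: screwdriver lying on the bench, 200 mm long along its x, under 35 mm high. Leave alone
- wrench: spanner lying on the bench, 190 mm long along its x, under 15 mm high. Leave alone
Mind the look-alikes: they are no part of the job. What is shaped like the roller_switch but brown, red or turquoise is not meant.

How it is judged:
By the outcome, as a careful person would: the job done as asked, in the order asked, and still so for the second after the job is handed in, with the robot touching nothing.
It also fails if it takes over 32 s, if anything falls off the work surface, if the arm or the gripper's body presses on something with over 40 N, if the wrist force passes 120 N, or if a joint passes its speed limit or range.

## Working session

There is one attempt and no reset: what is moved stays moved. The work goes in short steps, Python scripts to look and compute and a tool call to move; the robot and the scene stay as the last step left them, time stands still between calls to the robot, and variables do not carry over. Pictures are saved under pics/ and viewed, and the job is handed in when it is done.

Besides the shell and the picture viewer there is one more tool, called after ">>>" as name(argument=value, ...), one argument or row to a line, values as JSON. arm_command: Moves the arm, as the interface text tells. Its arguments: {"type":"object","properties":{"moves":{"type":"array"},"squeeze":{"type":"number"}},"required":["moves"]}

```bash
mkdir -p pics; ls
python3 - <<'E'
from station import telemetry, imaging
import cv2,pickle
print(telemetry.get_state())
d={}
for n in("side","top"):
    s=imaging.snapshot(n); d[n]=s
    cv2.imwrite(f"pics/{n}0.png",s["image"][:,:,::-1]); print(n,s["mtx"],s["dist_coeffs"],s["rvec"],s["tvec"])
pickle.dump(d,open("s0.pkl","wb"))
E
```

```text
pics
{'time_s': 0.0, 'joints': array([ 1.47263454e+00,  2.55787164e-01,  1.06994594e-01, -4.57917272e-04,
       -1.42388675e+00, -2.84621240e-01]), 'qvel': array([ 1.80442076e-03,  4.01272130e-04, -8.88172314e-04, -1.62231239e-03,
       -6.59596301e-04,  5.67825868e-05]), 'tau': array([-1.44867750e-03, -3.86633885e+01,  2.37936330e+01,  5.36490351e+00,
       -6.07051043e-03, -4.61140544e-06]), 'position': array([205.18284369, 509.76516243, 230.37323408]), 'orientation': array([-1.57070223e+00, -1.93441197e-03, -1.95364690e+00]), 'wrist_force': array([ 0.63796469,  0.21464785, -0.21555703]), 'wrist_torque': array([ 0.02638427, -0.02212505,  0.01615967]), 'gripper_width': 85.33289664512839}
side [[384.80410132   0.         315.75813005]
 [  0.         384.80410132 201.17072258]
 [  0.           0.           1.        ]] [0.01020457 0.         0.         0.         0.        ] [ 2.01004887 -0.74010273  0.40357898] [-330.44669604  300.11343475  702.84841848]
top [[510.48595689   0.         313.69594007]
 [  0.         510.48595689 201.27962433]
 [  0.           0.           1.        ]] [-0.15890312  0.          0.          0.          0.        ] [ 2.1259017  -2.10672207  0.20931955] [  65.55802065  519.90079425 1473.8860551 ]
```

View pics/side0.png

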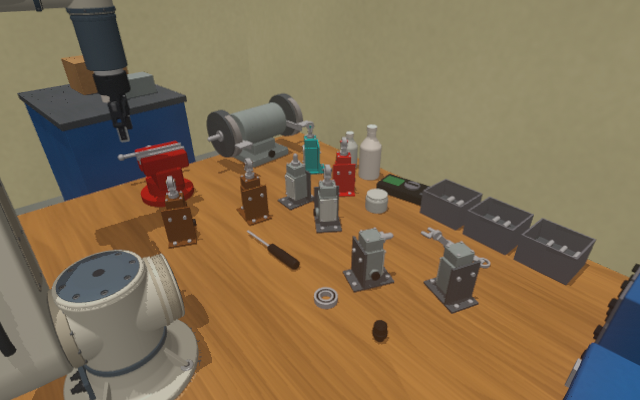

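View pics/top0.png

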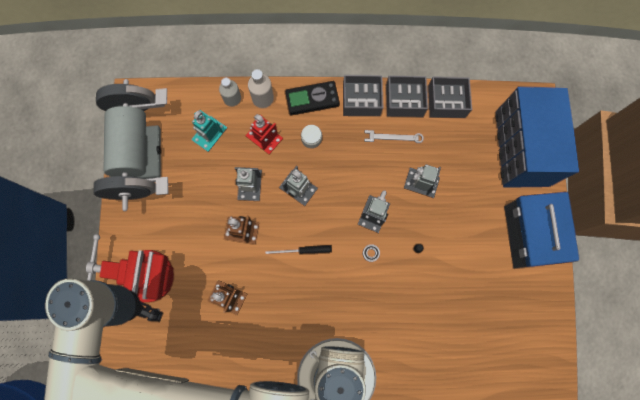

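Run:
```python
import cv2,numpy as np
a=cv2.imread("pics/side0.png");b=cv2.imread("pics/top0.png")
cv2.imwrite("pics/c1.png",cv2.resize(a[145:240,265:365],None,fx=6,fy=6,interpolation=cv2.INTER_CUBIC))
cv2.imwrite("pics/c2.png",cv2.resize(b[155:235,220:325],None,fx=7,fy=7,interpolation=cv2.INTER_CUBIC))
cv2.imwrite("pics/c3.png",np.vstack([cv2.resize(a[220:320,330:500],None,fx=4,fy=4,interpolation=cv2.INTER_CUBIC)]))
```

```text
(no output)
```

View pics/c1.png

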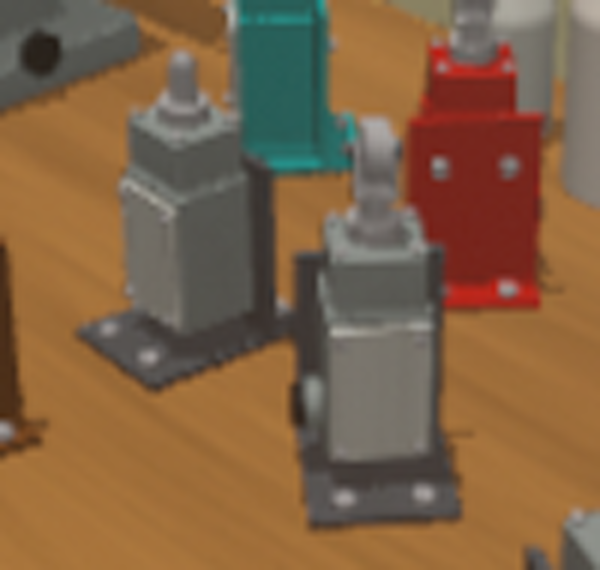

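View pics/c2.png

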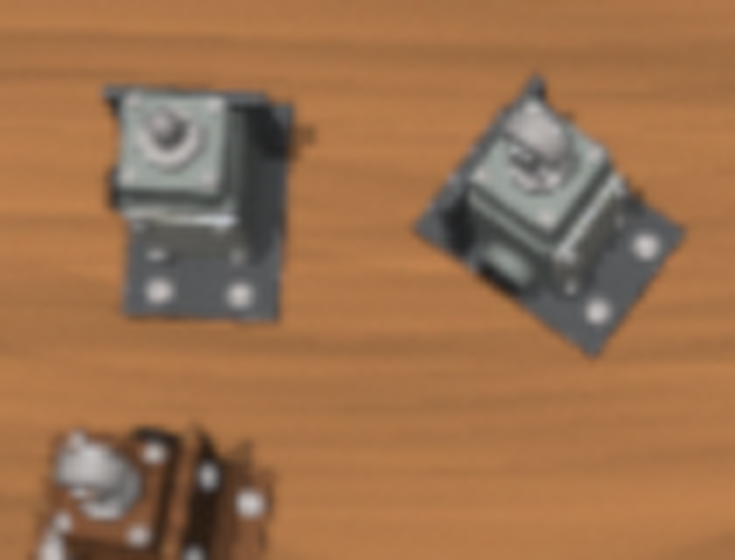

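View pics/c3.png

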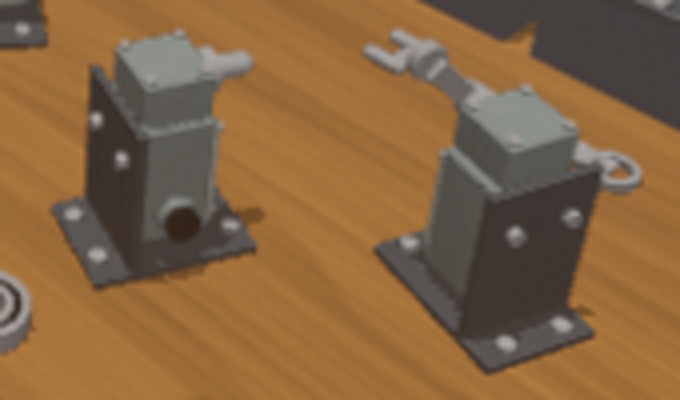

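```bash
cat > h.py <<'E'
import cv2,numpy as np,pickle
def load(f="s0.pkl"): return pickle.load(open(f,"rb"))
def und(s,p): return cv2.undistortPoints(np.array([[p]],float),s["mtx"],s["dist_coeffs"]).ravel()
def P(s): return np.hstack([cv2.Rodrigues(s["rvec"])[0],np.reshape(s["tvec"],(3,1))])
def tri(d,ps,pt):
    X=cv2.triangulatePoints(P(d["side"]),P(d["top"]),und(d["side"],ps).reshape(2,1),und(d["top"],pt).reshape(2,1)).ravel();return X[:3]/X[3]
def plane(s,p,z):
    R,t=P(s)[:,:3],P(s)[:,3]; r=R.T@np.append(und(s,p),1);c=-R.T@t;return c+r*(z-c[2])/r[2]
def proj(s,X): return cv2.projectPoints(np.array(X,float).reshape(-1,3),s["rvec"],s["tvec"],s["mtx"],s["dist_coeffs"])[0].reshape(-1,2)
E
python3 - <<'E'
from h import *
d=load();np.set_printoptions(precision=1,suppress=True)
print("roller c",tri(d,(327.7,169.7),(297.1,173.6)))
c=[(220+x/7,155+y/7) for x,y in[(415,228),(538,75),(685,232),(597,355)]]
W=[plane(d["top"],p,4) for p in c]
for w in W: print(w)
print(np.mean(W,0), np.mean([W[1],W[2],W[3]] ,0))
print([np.linalg.norm(W[i]-W[(i+1)%4]) for i in range(4)])
print("tilt: bbox plane of roller crown top", plane(d["top"],(297.1,173.6),170), plane(d["side"],(328,164.8),178))
E
```

```text
roller c [574.6 117.4 165.2]
[571.3 177.6   4. ]
[642.  124.1   4. ]
[570.6  57.9   4. ]
[514.7  96.1   4. ]
[574.7 113.9   4. ] [575.8  92.7   4. ]
[np.float64(88.60393490366977), np.float64(97.46066704678755), np.float64(67.69536242025518), np.float64(99.16259036100837)]
tilt: bbox plane of roller crown top [573.7 116.9 170. ] [576.5 119.2 178. ]
```

```bash
cat >> h.py <<'E'
def model(x,y,yaw,z=0):
    c,s=np.cos(yaw),np.sin(yaw);T=lambda q:np.c_[x+c*q[:,0]-s*q[:,1],y+s*q[:,0]+c*q[:,1],q[:,2]]
    t=np.linspace(0,2*np.pi,60)
    foot=np.array([[-50,-35,0],[50,-35,0],[50,35,0],[-50,35,0],[-50,-35,0]],float)
    r=[np.c_[14*np.cos(t),0*t+v,166-z+14*np.sin(t)] for v in(-6,6)]
    col=np.c_[13*np.cos(t),13*np.sin(t),0*t+134]
    return [T(q) for q in [foot,*r,col]]
def overlay(s,pose,box,f,fn,z=0):
    u0,v0,u1,v1=box
    im=cv2.resize(s["image"][v0:v1,u0:u1,::-1],None,fx=f,fy=f,interpolation=cv2.INTER_CUBIC)
    for q in model(*pose,z):
        p=((proj(s,q)-[u0,v0]+.5)*f-.5)
        cv2.polylines(im,[np.round(p).astype(int)],False,(0,255,255),1,cv2.LINE_AA)
    return im
E
python3 - <<'E'
from h import *
d=load();p=(573,117.5,np.deg2rad(55.2))
a=overlay(d["side"],p,(295,150,355,240),6,0);b=overlay(d["top"],p,(270,155,325,212),7,0)
h=max(a.shape[0],b.shape[0]);pad=lambda i:cv2.copyMakeBorder(i,0,h-i.shape[0],0,0,0)
cv2.imwrite("pics/o1.png",np.hstack([pad(a),pad(b)]))
E
```

```text
(no output)
```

View pics/o1.png

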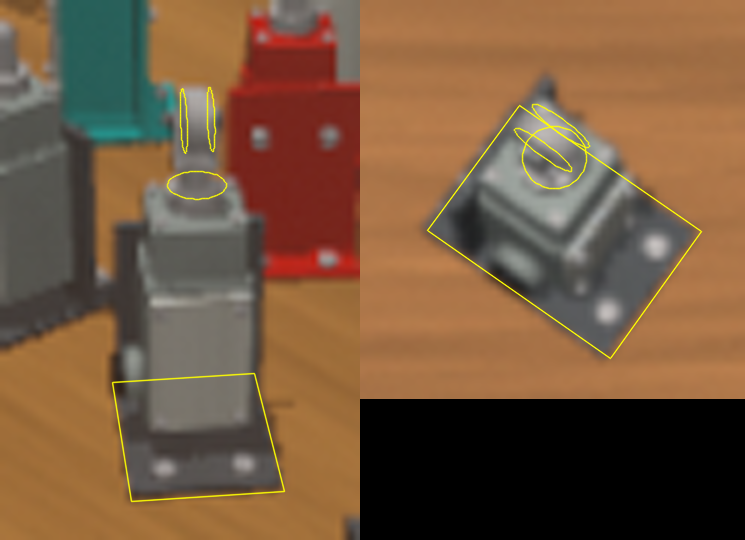

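Run:
```python
import numpy as np
yaw=-1.9536;p=np.array([205.4,510.2]);tgt=np.array([573.5,118]);N=16
for i in range(N):
    st=(tgt-p)/(N-i)
    dx=round(st@[np.cos(yaw),np.sin(yaw)],1);dz=round(st@[-np.sin(yaw),np.cos(yaw)],1)
    a=0.12 if i<15 else 0
    print([1,dx,-3 if i<8 else 0,dz,0,a,0]); p=p+dx*np.array([np.cos(yaw),np.sin(yaw)])+dz*np.array([-np.sin(yaw),np.cos(yaw)]); yaw-=a
print(p,yaw)
```

```text
[1, np.float64(14.1), -3, np.float64(30.5), 0, 0.12, 0]
[1, np.float64(10.4), -3, np.float64(32.0), 0, 0.12, 0]
[1, np.float64(6.5), -3, np.float64(33.0), 0, 0.12, 0]
[1, np.float64(2.5), -3, np.float64(33.5), 0, 0.12, 0]
[1, np.float64(-1.5), -3, np.float64(33.6), 0, 0.12, 0]
[1, np.float64(-5.5), -3, np.float64(33.2), 0, 0.12, 0]
[1, np.float64(-9.5), -3, np.float64(32.2), 0, 0.12, 0]
[1, np.float64(-13.3), -3, np.float64(30.9), 0, 0.12, 0]
[1, np.float64(-16.9), 0, np.float64(29.1), 0, 0.12, 0]
[1, np.float64(-20.2), 0, np.float64(26.8), 0, 0.12, 0]
[1, np.float64(-23.3), 0, np.float64(24.2), 0, 0.12, 0]
[1, np.float64(-26.0), 0, np.float64(21.3), 0, 0.12, 0]
[1, np.float64(-28.4), 0, np.float64(18.0), 0, 0.12, 0]
[1, np.float64(-30.3), 0, np.float64(14.5), 0, 0.12, 0]
[1, np.float64(-31.9), 0, np.float64(10.7), 0, 0.12, 0]
[1, np.float64(-32.9), 0, np.float64(6.9), 0, 0, 0]
[573.46285592 117.98622977] -3.7536000000000014
```

Candidates: roller_switch top (297,174)/side (328,165), a grey body with an upright plunger and roller. Not meant: dome top (244,173)/side (295,157), side-plunger (374,210), lever (425,178), brown (240,228) and (228,297), red (263,133), turquoise (205,130). The crops c1/c2 confirm the choice.

>>> arm_command(
  moves=[
    [[1,14,-3,30,0,0.12,0],[1,10,-3,32,0,0.12,0],[1,6.5,-3,33,0,0.12,0],[1,2.5,-3,33.5,0,0.12,0],[1,-1.5,-3,33.5,0,0.12,0],[1,-5.5,-3,33,0,0.12,0],[1,-9.5,-3,32,0,0.12,0],[1,-13,-3,31,0,0.12,0]],
  ],
  squeeze=20,
)

```text
time_s: 0.9
position: [389.3, 313.7, 255.1]
orientation: [-1.571, -0.001, -2.918]
wrist_force: [-0.2, 0.4, -0.1]
gripper_width: -0.2
```

>>> arm_command(
  moves=[
    [[1,-17,0,29,0,0.12,0],[1,-20,0,27,0,0.12,0],[1,-23,0,24,0,0.12,0],[1,-26,0,21,0,0.12,0],[1,-28,0,18,0,0.12,0],[1,-30,0,14.5,0,0.12,0],[1,-30,0,10,0,0.12,0],[1,0,0,0,0,0,0]],
  ],
)

```text
time_s: 1.7
position: [548.8, 142.9, 254.0]
orientation: [-1.568, -0.001, 2.523]
wrist_force: [-0.3, 0.3, -0.3]
gripper_width: -0.1
```

>>> arm_command(
  moves=[
    [[1,-17,5,3,0,0,0],[1,-17.5,5,3,0,0,0],[1,0,10,0,0,0,0],[1,0,15,0,0,0,0],[1,0,10,0,0,0,0],[1,0,5,0,0,0,0],[1,0,0,0,0,0,0]],
  ],
)

```text
time_s: 2.4
position: [571.6, 121.0, 204.6]
orientation: [-1.569, -0.001, 2.53]
wrist_force: [-1.1, 0.1, 0.7]
gripper_width: -0.1
```

Run:
```python
from station import telemetry, imaging
from h import *
d={n:imaging.snapshot(n) for n in("side","top")}
pickle.dump(d,open("s1.pkl","wb"));print({k:v for k,v in telemetry.get_state().items() if k in("position","wrist_force","time_s")})
p=(573,117.5,np.deg2rad(55.2))
X=telemetry.get_state()["position"]
for n in d: print(n,proj(d[n],X))
a=overlay(d["side"],p,(285,100,365,200),6,0);b=d["top"]["image"][140:240,250:350,::-1];b=cv2.resize(b,None,fx=3,fy=3)
h=max(a.shape[0],b.shape[0]);pad=lambda i:cv2.copyMakeBorder(i,0,h-i.shape[0],0,0,0)
cv2.imwrite("pics/o2.png",np.hstack([pad(a),pad(b)]))
```

```text
{'time_s': 2.5, 'position': array([572.28094514, 121.02353767, 205.82414441]), 'wrist_force': array([ 0.57512411, -0.41200719,  0.51715355])}
side [[326.36088173 155.25234253]]
top [[295.15484051 170.7963042 ]]
```

View pics/o2.png

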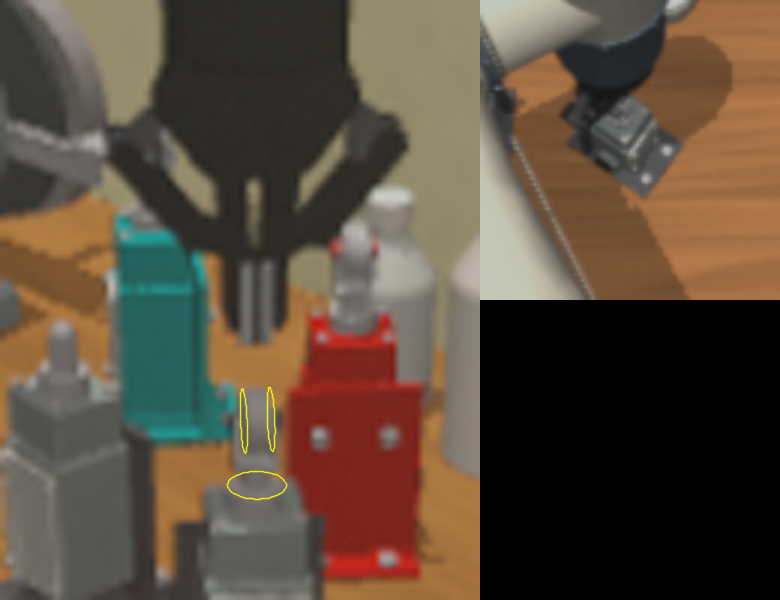

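>>> arm_command(
  moves=[
    [[1,-3,5,1.8,0,0,0],[1,0,8,0,0,0,0],[1,0,6,0,0,0,0],[1,0,2,0,0,0,0],[1,0,0,0,0,0,0],[1,0,0,0,0,0,0]],
  ],
)

```text
time_s: 3.1
position: [573.7, 117.6, 184.4]
orientation: [-1.571, 0.0, 2.53]
wrist_force: [-0.1, -0.3, 0.2]
gripper_width: -0.1
```

>>> arm_command(
  moves=[
    [[1,0,0,0,0,0,0]],
  ],
)

```text
time_s: 3.2
position: [573.8, 117.7, 184.6]
orientation: [-1.571, 0.0, 2.53]
wrist_force: [0.3, 0.6, 1.1]
gripper_width: -0.0
```

>>> arm_command(
  moves=[
    [[1,0,1,0,0,0,0],[1,0,0,0,0,0,0]],
  ],
)

```text
time_s: 3.4
position: [573.6, 117.7, 183.3]
orientation: [-1.571, -0.0, 2.53]
wrist_force: [0.0, -0.4, 0.7]
gripper_width: 0.1
```

>>> arm_command(
  moves=[
    [[1,0,1,0,0,0,0],[1,0,0,0,0,0,0]],
  ],
)

```text
time_s: 3.6
position: [573.5, 117.6, 182.1]
orientation: [-1.571, -0.0, 2.53]
wrist_force: [-0.0, 0.7, -0.4]
gripper_width: -0.3
```

>>> arm_command(
  moves=[
    [[1,0,1,0,0,0,0],[1,0,0,0,0,0,0]],
  ],
)

```text
time_s: 3.8
position: [573.5, 117.6, 181.1]
orientation: [-1.571, -0.0, 2.53]
wrist_force: [0.3, -0.3, -0.3]
gripper_width: -0.1
```

>>> arm_command(
  moves=[
    [[1,0,1,0,0,0,0],[1,0,0,0,0,0,0]],
  ],
)

```text
time_s: 4.0
position: [573.6, 117.6, 180.2]
orientation: [-1.571, 0.0, 2.53]
wrist_force: [0.3, -1.1, -0.3]
gripper_width: 0.5
```

>>> arm_command(
  moves=[
    [[1,0,1,0,0,0,0],[1,0,0,0,0,0,0]],
  ],
)

```text
time_s: 4.2
position: [573.8, 117.7, 179.5]
orientation: [-1.571, 0.0, 2.53]
wrist_force: [-0.8, 0.2, 2.4]
gripper_width: 0.0
```

>>> arm_command(
  moves=[
    [[1,0,1,0,0,0,0],[1,0,0,0,0,0,0]],
  ],
)

```text
time_s: 4.4
position: [573.7, 117.6, 178.5]
orientation: [-1.571, 0.0, 2.53]
wrist_force: [-0.7, 0.1, 2.9]
gripper_width: 0.1
```

>>> arm_command(
  moves=[
    [[1,0,1,0,0,0,0],[1,0,0,0,0,0,0]],
  ],
)

```text
time_s: 4.6
position: [573.7, 117.6, 177.4]
orientation: [-1.571, 0.0, 2.53]
wrist_force: [-0.0, 0.1, 2.9]
gripper_width: 0.1
```

Run:
```python
from station import telemetry, imaging
from h import *
d={n:imaging.snapshot(n) for n in("side",)}
pickle.dump(d,open("s2.pkl","wb"));print({k:v for k,v in telemetry.get_state().items() if k in("position","wrist_force","time_s")})
p=(573,117.5,np.deg2rad(55.2))
cv2.imwrite("pics/o3.png",np.hstack([overlay(d["side"],p,(300,140,350,215),7,0),cv2.resize(d["side"]["image"][140:215,300:350,::-1],None,fx=7,fy=7,interpolation=cv2.INTER_CUBIC)]))
```

```text
{'time_s': 4.65, 'position': array([573.69829743, 117.59104272, 177.42553623]), 'wrist_force': array([-0.80750445,  0.6353694 ,  2.55130155])}
```

View pics/o3.png

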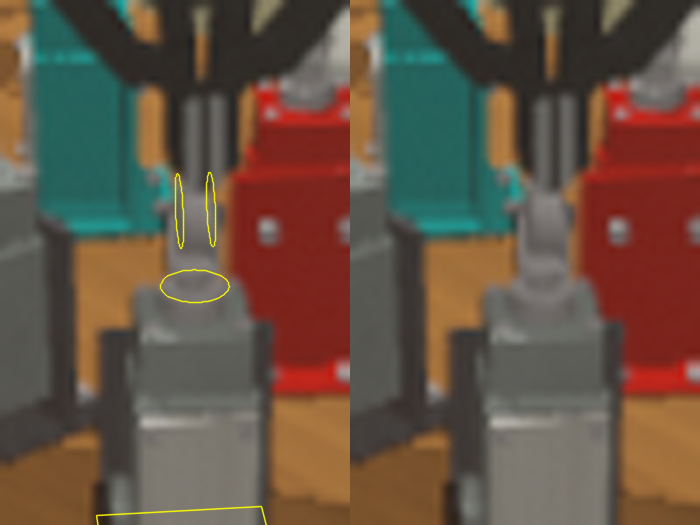

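The tip sits centred on the roller, and contact shows as a 2.4 N step at about z = 180. I'll continue down.

>>> arm_command(
  moves=[
    [[1,0,1,0,0,0,0],[1,0,1,0,0,0,0],[1,0,0,0,0,0,0]],
  ],
)

```text
time_s: 4.95
position: [573.7, 117.6, 175.3]
orientation: [-1.571, 0.0, 2.53]
wrist_force: [-0.5, 0.4, 4.3]
gripper_width: 0.1
```

>>> arm_command(
  moves=[
    [[1,0,1,0,0,0,0],[1,0,0,0,0,0,0]],
  ],
)

```text
time_s: 5.15
position: [573.7, 117.6, 174.4]
orientation: [-1.571, 0.0, 2.53]
wrist_force: [-1.1, 0.1, 3.9]
gripper_width: 0.1
```

>>> arm_command(
  moves=[
    [[1,0,1,0,0,0,0],[1,0,0,0,0,0,0]],
  ],
)

```text
time_s: 5.35
position: [573.7, 117.6, 173.4]
orientation: [-1.571, 0.0, 2.53]
wrist_force: [-0.3, 0.1, 4.0]
gripper_width: -0.4
```

>>> arm_command(
  moves=[
    [[1,0,0,0,0,0,0]],
  ],
)

```text
time_s: 5.45
position: [573.7, 117.6, 173.4]
orientation: [-1.571, 0.0, 2.53]
wrist_force: [-1.3, 0.3, 4.9]
gripper_width: -0.2
```

Run:
```python
from station import telemetry, imaging
from h import *
f=[]
for i in range(4):
    d={"side":imaging.snapshot("side")};s=telemetry.get_state();f.append(s["wrist_force"])
pickle.dump(d,open("s3.pkl","wb"));print(s["position"],np.mean(f,0),s["time_s"])
p=(573,117.5,np.deg2rad(55.2))
cv2.imwrite("pics/o4.png",np.hstack([overlay(d["side"],p,(300,140,350,215),7,0,7),cv2.resize(d["side"]["image"][140:215,300:350,::-1],None,fx=7,fy=7,interpolation=cv2.INTER_CUBIC)]))
```

```text
[573.69506229 117.56823811 173.36634591] [-0.4059599   0.08291411  4.96296738] 5.65
```

View pics/o4.png

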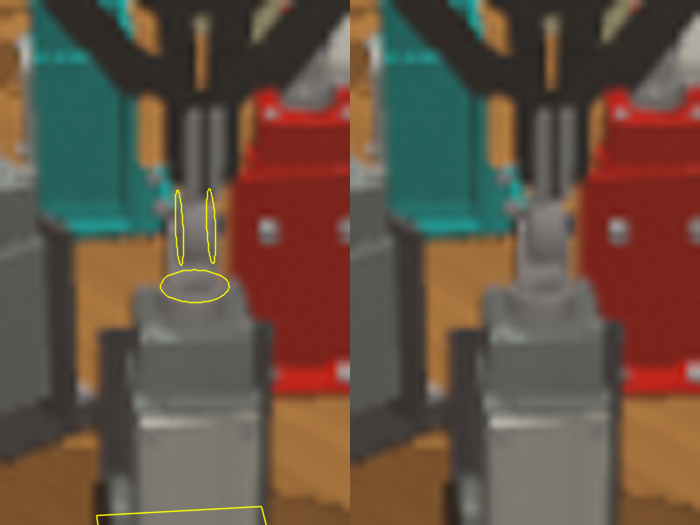

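About 6.3 mm in with 5 N, which matches the spring. I'll go 0.5 mm deeper, then release fully.

>>> arm_command(
  moves=[
    [[1,0,0.5,0,0,0,0],[1,0,0,0,0,0,0],[1,0,0,0,0,0,0]],
  ],
)

```text
time_s: 5.95
position: [573.7, 117.6, 172.8]
orientation: [-1.571, 0.0, 2.53]
wrist_force: [-0.3, -0.0, 4.1]
gripper_width: -0.3
```

>>> arm_command(
  moves=[
    [[1,0,-2,0,0,0,0],[1,0,-2,0,0,0,0],[1,0,-2,0,0,0,0],[1,0,-2,0,0,0,0],[1,0,-3,0,0,0,0],[1,0,-3,0,0,0,0],[1,0,0,0,0,0,0],[1,0,0,0,0,0,0]],
  ],
)

```text
time_s: 6.75
position: [573.5, 117.6, 186.6]
orientation: [-1.571, -0.0, 2.53]
wrist_force: [0.4, -0.6, -0.4]
gripper_width: -0.1
```

Run:
```python
from station import telemetry, imaging
from h import *
f=[]
for i in range(4):
    d={"side":imaging.snapshot("side")};s=telemetry.get_state();f.append(s["wrist_force"])
print(s["position"],np.mean(f,0),s["time_s"])
p=(573,117.5,np.deg2rad(55.2))
cv2.imwrite("pics/o5.png",np.hstack([overlay(d["side"],p,(300,140,350,215),7,0,0),cv2.resize(d["side"]["image"][140:215,300:350,::-1],None,fx=7,fy=7,interpolation=cv2.INTER_CUBIC)]))
```

```text
[573.48835249 117.58518373 186.60622521] [-0.08010563  0.28235151  0.14804455] 6.95
```

View pics/o5.png

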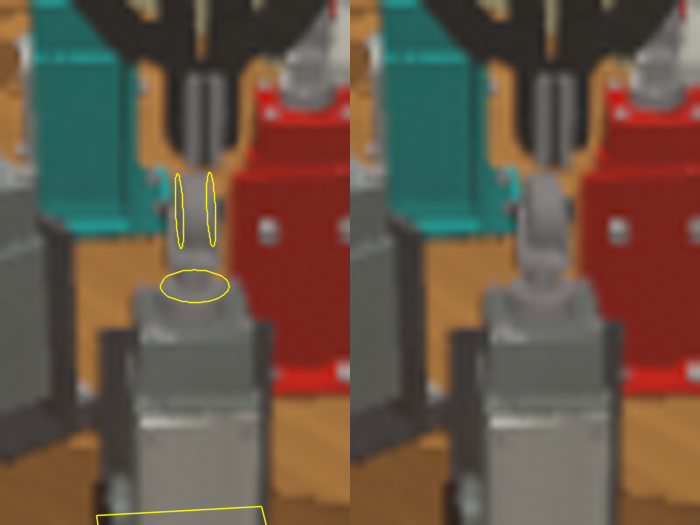

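The roller sprang fully up, with a clear gap and no force. Now the second press: 14 mm down again.

>>> arm_command(
  moves=[
    [[1,0,3,0,0,0,0],[1,0,2,0,0,0,0],[1,0,1,0,0,0,0],[1,0,1,0,0,0,0],[1,0,1,0,0,0,0],[1,0,1,0,0,0,0],[1,0,1,0,0,0,0],[1,0,1,0,0,0,0]],
  ],
)

```text
time_s: 7.75
position: [573.7, 117.7, 176.1]
orientation: [-1.571, 0.0, 2.53]
wrist_force: [-1.8, 0.7, 2.6]
gripper_width: -0.2
```

>>> arm_command(
  moves=[
    [[1,0,1,0,0,0,0],[1,0,1,0,0,0,0],[1,0,1,0,0,0,0],[1,0,0,0,0,0,0],[1,0,0,0,0,0,0]],
  ],
)

```text
time_s: 8.25
position: [573.7, 117.6, 173.0]
orientation: [-1.571, 0.0, 2.53]
wrist_force: [-1.7, 0.1, 5.5]
gripper_width: -0.2
```

Run:
```python
from station import telemetry, imaging
from h import *
f=[]
for i in range(4):
    imaging.snapshot("side");s=telemetry.get_state();f.append(s["wrist_force"])
print(s["position"],np.mean(f,0),s["time_s"])
```

```text
[573.7122374 117.6328938 172.9803735] [-1.15615997  1.11540955  5.00607938] 8.45
```

>>> arm_command(
  moves=[
    [[1,0,-2,0,0,0,0],[1,0,-2,0,0,0,0],[1,0,-2,0,0,0,0],[1,0,-2,0,0,0,0],[1,0,-5,0,0,0,0],[1,0,-15,0,0,0,0],[1,0,-25,0,0,0,0],[1,0,-30,0,0,0,0]],
  ],
)

```text
time_s: 9.25
position: [572.9, 117.2, 255.4]
orientation: [-1.568, -0.002, 2.529]
wrist_force: [1.3, -0.6, -0.3]
gripper_width: 0.0
```

>>> arm_command(
  moves=[
    [[1,0,-20,0,0,0,0],[1,0,-10,0,0,0,0],[1,0,0,0,0,0,0],[1,0,0,0,0,0,0],[1,0,0,0,0,0,0]],
  ],
)

```text
time_s: 9.75
position: [573.0, 117.5, 284.1]
orientation: [-1.568, -0.002, 2.53]
wrist_force: [0.1, -0.3, -1.1]
gripper_width: 0.0
```

Run:
```python
from station import telemetry, imaging
from h import *
d0=load()
d={n:imaging.snapshot(n) for n in("side","top")};s=telemetry.get_state()
print(s["position"],s["wrist_force"],s["time_s"])
for n in d:print(n,[np.abs(d[n]["image"][165:320,315:500].astype(int)-d0[n]["image"][165:320,315:500]).mean()])
p=(573,117.5,np.deg2rad(55.2))
f=lambda q:cv2.resize(q["side"]["image"][145:250,260:360,::-1],None,fx=4,fy=4,interpolation=cv2.INTER_CUBIC)
cv2.imwrite("pics/o6.png",np.hstack([f(d0),f(d)]))
df=np.abs(d["side"]["image"].astype(int)-d0["side"]["image"]).max(2).clip(0,255).astype(np.uint8)
cv2.imwrite("pics/diff.png",df)
```

```text
[573.22217005 117.49481276 284.57702417] [-0.30844638  0.32042086 -0.63325311] 9.85
side [np.float64(4.119918628305725)]
top [np.float64(8.582342342342342)]
```

View pics/o6.png

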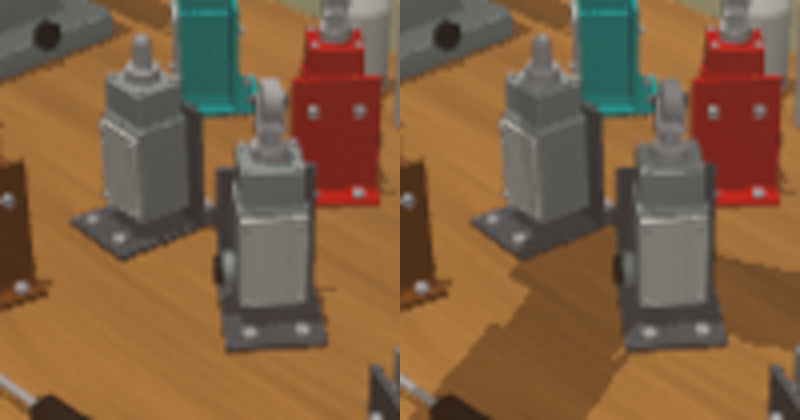

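View pics/diff.png

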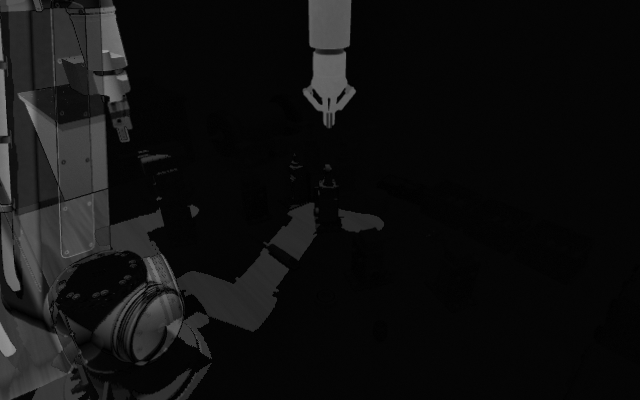

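The before and after pictures differ only by the arm and its shadow. The roller is up at its starting height and nothing has moved, so I'm handing the job in.

```bash
python3 -c "
from station import ticket
print(ticket.close_job())"
```

```text
the job is handed in; nothing more can be done
None
```

I pressed the grey roller-plunger switch (roller at about x 573, y 118 mm) straight down twice with the shut fingertips. I then drew straight up to z ≈ 284 mm and handed the job in at about 9.9 s.

- **Contact:** the force stepped up to 2.4 N at about z = 180 mm, which matches the crown height given.
- **Presses:** both went to about z = 173 mm, roughly 7 mm of the 8 mm stroke. The force was about 5 N each time, so neither press hit the stop. By the spring figures alone, 5 N would be about 6 mm, slightly less than the position reading but still well past half.
- **Release between presses:** the picture showed a clear gap above the roller, the roller back at its starting height, and no force on the wrist.
- **Final check:** in the side view, the before and after pictures differ only by the arm and its shadow. The switch, the other three and the rest of the bench look unmoved.

There was a small sideways force of about 1.6 N during the second press, and nothing shifted from it. I did not check the after picture from the top camera as closely, because the arm and its shadow cover much of that view. No check failed.

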